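# Tension a drum rod with a torque key

### The job

Five of the small drum's six tension rods are done and wear their nylon lug locks; take the chrome torque key, fit it right down over the square head of the bare sixth rod and turn it clockwise until the key slips, then stop straight away. Press down only lightly and keep off the drum's skin. Then stand the key upright in the pink saucer and leave everything else as it is.

Things in the scene. Friction and masses are not known exactly. Their poses are not given: they have to be found in the camera images.
- drum: small side drum, fixed where it stands: 270 mm across the hoops, steel rim 88 mm above the dresser top, white skin; origin at the centre of its underside, z up. Six upright tension rods at 144 mm from its axis, 60 degrees apart; the bare one lies in the drum's own -x direction, the other five carry black nylon lug locks 18 mm square (tops at 102 mm)
- drum_skin: the drum's white skin, a disc of 251 mm across inside the rim, its top 82 mm above the dresser top: to be kept clear of
- rod_head (a point): bare tension rod, upright: square head 9 x 9 mm, 13 mm high, its top 4 mm tapered to 5 mm, on a round washer. The point is on its axis at the washer's top, where the key's mouth rests when home (90 mm above the dresser); x, y square to the flats. Clockwise from above tightens: it turns lightly (0.03 N m) for an unknown 0.1 to 1.1 rad, then is tight and turns no further; stays where left
- key_center (a point): chrome torque key, loose, upright, 0.27 kg, 68 mm high; point at its centre, half-way up, z up. From below: square sleeve 22 x 22 mm, 22 mm high; round slip clutch 34 mm across, 22 to 34 mm up; flat wing to grip, 50 mm long (along x), 12 mm thick (along y), 34 to 68 mm up. The wing turns the sleeve through the clutch, which slips at about 0.18 N m; at the start wing and sleeve are square
- key_mouth (a point): centre of the mouth of the key's sleeve, in the plane of the key's underside, 34 mm under point key_center; turns with the sleeve. The square socket is 10 mm wide (0.5 mm play a side, about 7 degrees of play each way in turning), 16 mm deep, its mouth flared by 3 mm a side; x, y square to its flats
- key_wing (a point): end of the key's wing, 25 mm from the key's axis along the wing, 51 mm above the underside. Seen from the sleeve (point key_mouth) it lies on +x until the clutch slips; after a clockwise slip it lies towards -y
- saucer_in (a point): pink ceramic saucer, loose, 140 mm across and 18 mm high, wall 4 mm, nearly flat inside: this point is the centre of its inner floor, on which the key is to stand
- rack: slatted teak rack, 64 x 170 mm, 32 mm high, fixed, origin under its centre; holds three enamel pin badges upright in slots
- badge_disc: round enamel pin badge standing in the rack, 35 mm high, 5 mm thick, origin at its foot
- badge_house: house-shaped enamel pin badge standing in the rack, 35 mm high, origin at its foot
- badge_kite: kite-shaped enamel pin badge standing in the rack, 36 mm high, origin at its foot
- soap_dish: pebble-shaped grey silicone soap dish, 98 mm across, 21 mm high, origin under its centre
- shoehorn: short aluminium shoehorn lying flat, 165 mm long, 43 mm wide, 8 mm high; origin under its middle, blade towards its x
- door_key: chrome door key lying flat, 65 mm long, 5 mm high, origin under its middle
- wax_tin: small round brass tin, 60 mm across, 22 mm high, origin under its centre
- rod_washer: the round steel washer under the bare rod's head, 21 mm across, 3.5 mm thick, fixed, origin under its centre; its top is 90 mm above the dresser and just above the hoop's rim. The key's mouth rests on it when home: rest it there lightly
Mind the look-alikes: they are no part of the job. There is more than one size of the part that bears key_center; the job needs the smaller. What is shaped like the part that bears saucer_in but purple is not meant.

How it is judged:
By the outcome, as a careful person would: the job done as asked, in the order asked, and still so for the second after the job is handed in, with the robot touching nothing.
It also fails if it takes over 72 s, if anything falls off the work surface, if the arm or the gripper's body presses on something with over 40 N, if the wrist force passes 120 N, or if a joint passes its speed limit or range.

### The arm

A 6-joint arm with a two-finger parallel gripper is mounted at the origin on the work surface. World frame = base frame: x ahead of the robot, y to its left, z up, the work surface at z = 0. Lengths are in mm, angles in rad, forces in N, time in s.
With the tool pointing down it reaches from about 350 to 775 mm from the base axis. Payload 7.3 kg.
Tool frame: the origin (TCP) lies at the very end of the fingers, on their centre line; the grasp point (between the pads) lies 19 mm behind it; x points along the fingers, z is the direction in which the jaws open and shut, and the axes are right-handed (so a half turn about x gives the same grasp; the last joint's range is limited). The gripper opens to 92 mm and grips with 3 to 60 N. Pads are 19 mm wide; open, the fingers measure 130 mm over their backs; the gripper's body (75 mm by 190 mm) begins 47 mm behind the grasp point.
Start: joints at [0.979, 0.342, 1.524, -0, 1.275, -0.146], TCP at [226.358, 473.716, 226.741] pointing down, gripper open.
Joint ranges: [-2.53, 2.53], [-0.77, 2.02], [0.04, 2.7], [-1, 4.14], [0.28, 2.66], [-3.11, 3.11]. Speed limits (rad/s): [2.57, 2.57, 3.14, 3.14, 3.14, 3.14].

### API

Orientations are given as [roll, pitch, yaw] about the fixed x, y, z axes, in that order (R = Rz(yaw) Ry(pitch) Rx(roll)).
In Python, from plant import * gives the robot as it stands.
- The arm moves only by the tool carry_out, never from a script. Its argument "rows" is a list of rows, each a list of 4 numbers: the shift along the world's x, y, z in mm, then the turn about the world's z in degrees. In form: [[x, y, z, twist], ...]. A call has 1 to 20 rows; each row is the pose to reach, as a shift and turn from the pose measured when the call began; what a row does not reach only later rows make up. A row lasts 1/12 s, in which the tool goes at most 41.7 mm and 7.16 degrees, less where a joint would pass 70% of its speed; a pose out of reach is approached as far as the arm can. A call with a gripper value outside its range is refused whole. "hand" is the finger opening in mm, from 0 to 91.8, set as the call begins (left out, the last holds). The fingers move at their own pace and stop on an object; the grip force is fixed at half the most. Time passes only in rows, so rows that repeat a pose let the fingers close. It gives the time, the measured TCP pose, the force and the opening at its end, in the units of the state.
- get_obs(): the state, without advancing time (a new reading comes with each control period).
- capture(name): name is "scene" or "side" or "wrist"; returns the picture (420x560x3 uint8, red, green, blue); there is no depth.
- camera_info(name): a dict with "camera_matrix" (3x3 intrinsics, pixels), "pose" (4x4, takes a point from camera to world coordinates); the wrist camera has in their place "mount" (4x4, takes a point from camera to tool coordinates, whose origin is the TCP and whose axes are the tool frame's). Camera axes: x right, y down, z forward; pixel columns grow to the right and rows downward; lengths in mm; the calibration is good to about 2 mm. A picture is of the moment at which its call begins: read the wrist's pose just before it. camera_info takes no time and is no camera call.
- close_job(): hands the job in, once; it reports no verdict.
The state is a dict: "time": time; "joint_positions": joint angles; "dq": joint speeds; "tau": joint torques, N m; "tool_pos": TCP position; "tcp_rot": TCP orientation; "contact_force": force on the tool from outside, world axes, zero at the start; "moment": the same for the moment, N m; "grip_width": finger opening in mm.
Only numpy, scipy, OpenCV 4.12 (cv2) and the standard library are available. Lean on these libraries where they do the work, as an engineer would, in place of code of your own. Each camera call takes 0.05 s, during which the arm holds its last target. There are 200 camera calls.

## Working session

There is one attempt and no reset: what is moved stays moved. The work goes in short steps, Python scripts to look and compute and a tool call to move; the robot and the scene stay as the last step left them, time stands still between calls to the robot, and variables do not carry over. Pictures are saved under pics/ and viewed, about 8 in all and at most 12, crops included, and the job is handed in when it is done.

Besides the shell and the picture viewer there is one more tool, called in YAML: its name, and indented under it one key for each argument. carry_out: Moves the arm, as the interface text tells. Its arguments: {"type":"object","properties":{"rows":{"type":"array"},"hand":{"type":"number"}},"required":["rows"]}

```bash
mkdir -p pics; cat > h.py <<'E'
from plant import *
import numpy as np, cv2
from scipy.spatial.transform import Rotation as R
def save(n,img,crop=None,s=1):
    if crop: img=img[crop[1]:crop[3],crop[0]:crop[2]]
    img=cv2.resize(img,None,fx=s,fy=s,interpolation=cv2.INTER_CUBIC)
    cv2.imwrite('pics/'+n+'.png',img[:,:,::-1])
def campose(n,obs=None):
    c=camera_info(n)
    if 'pose' in c: return np.array(c['camera_matrix']),np.array(c['pose'])
    T=np.eye(4);T[:3,:3]=R.from_euler('xyz',obs['tcp_rot']).as_matrix();T[:3,3]=obs['tool_pos']
    return np.array(c['camera_matrix']),T@np.array(c['mount'])
def ray(K,P,u,v,z):
    d=P[:3,:3]@np.linalg.inv(K)@[u,v,1]; o=P[:3,3]
    return o+d*(z-o[2])/d[2]
def proj(K,P,X):
    q=K@(P[:3,:3].T@(np.array(X,float)-P[:3,3])); return q[:2]/q[2]
E
python3 - <<'E'
from h import *
o=get_obs();print({k:np.round(v,3) for k,v in o.items()})
a=capture('scene');b=capture('side');c=capture('wrist')
for n,i in zip(['scene','side','wrist'],[a,b,c]):np.save(n,i)
for n in ['scene','side','wrist']:
    K,P=campose(n,o);print(n,K.round(1).tolist(),P.round(2).tolist())
x=np.hstack([a,b]); save('a1',np.vstack([x,np.hstack([c,0*c])]),s=0.714)
E
```

```text
{'time': np.float64(0.0), 'joint_positions': array([ 0.979,  0.343,  1.525, -0.   ,  1.275, -0.146]), 'dq': array([ 0.001,  0.   , -0.001,  0.   ,  0.001,  0.   ]), 'tau': array([-1.0000e-03, -4.3124e+01, -2.4422e+01,  7.2000e-02,  5.6000e-02,
       -0.0000e+00]), 'tool_pos': array([226.118, 473.357, 226.045]), 'tcp_rot': array([ 3.011,  1.569, -2.148]), 'contact_force': array([0.32 , 0.059, 0.197]), 'moment': array([-0.005,  0.029, -0.011]), 'grip_width': np.float64(91.77)}
scene [[532.6, 0.0, 273.6], [0.0, 532.6, 199.3], [0.0, 0.0, 1.0]] [[0.78, 0.49, -0.38, 1002.21], [0.62, -0.62, 0.47, -609.91], [-0.01, -0.61, -0.79, 1081.64], [0.0, 0.0, 0.0, 1.0]]
side [[379.1, 0.0, 282.7], [0.0, 379.1, 214.7], [0.0, 0.0, 1.0]] [[0.99, -0.11, 0.13, 378.58], [-0.17, -0.61, 0.78, -830.87], [-0.01, -0.79, -0.62, 740.66], [0.0, 0.0, 0.0, 1.0]]
wrist [[336.2, 0.0, 280.7], [0.0, 336.2, 207.4], [0.0, 0.0, 1.0]] [[0.43, 0.86, 0.26, 157.52], [0.9, -0.41, -0.13, 507.11], [-0.0, 0.29, -0.96, 383.83], [0.0, 0.0, 0.0, 1.0]]
```

View pics/a1.png

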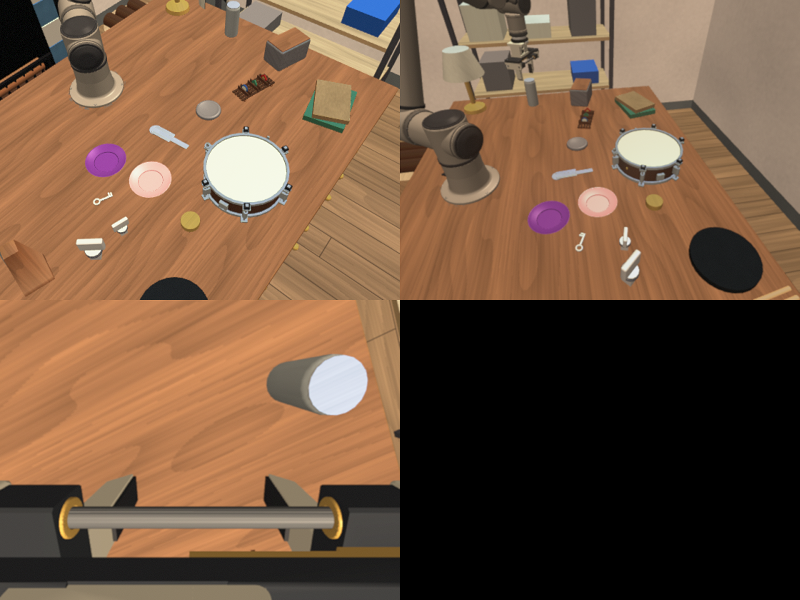

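Scene: the drum is at (245,172), the pink saucer at (150,180), the purple one at (105,160), and two chrome keys at (120,226) and (90,247). All are in the 0.714-scaled picture. I'll confirm the keys and the bare rod in one enlarged crop.

```bash
python3 - <<'E'
from h import *
a=np.load('scene.npy');b=np.load('side.npy')
def cr(i,x0,y0,x1,y1,W,H): return cv2.resize(i[y0:y1,x0:x1],(W,H),interpolation=cv2.INTER_CUBIC)
t=np.hstack([cr(a,100,290,200,365,400,300),cr(b,280,300,380,375,400,300)])
u=np.hstack([cr(a,270,170,420,282,400,300),cr(b,290,165,410,255,400,300)])
save('a2',np.vstack([t,u]))
E
```

```text
(no output)
```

View pics/a2.png

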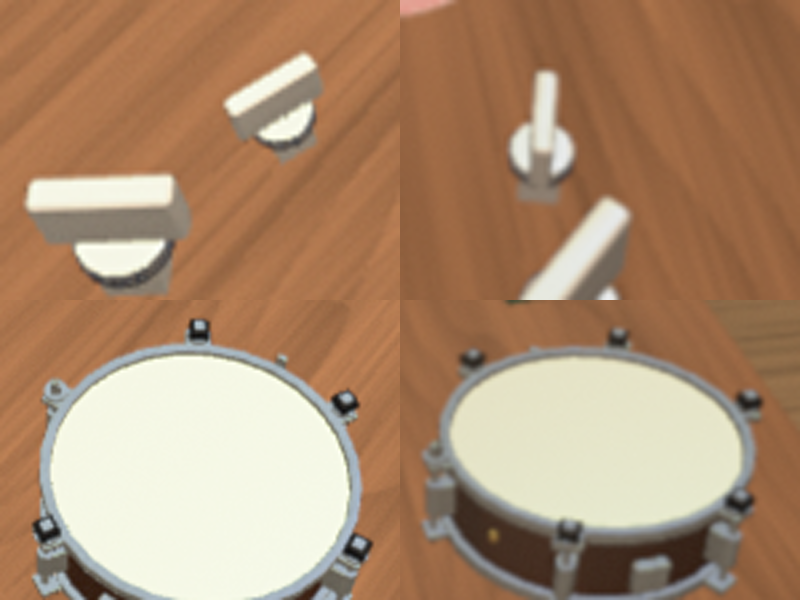

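Two candidates for the torque key: scene (168,312), small, and (126,345), large. The wing at (168,312) is clearly shorter, so it is the smaller key. The bare rod is at scene about (291,204), with no black lock.

```bash
python3 - <<'E'
from h import *
o=get_obs()
a=np.load('scene.npy');b=np.load('side.npy')
K,P=campose('scene');Ks,Ps=campose('side')
def tri(p,q):
    A=[];
    d1=P[:3,:3]@np.linalg.inv(K)@[*p,1];d2=Ps[:3,:3]@np.linalg.inv(Ks)@[*q,1]
    M=np.stack([d1,-d2],1);s=np.linalg.lstsq(M,Ps[:3,3]-P[:3,3],rcond=None)[0]
    x=P[:3,3]+s[0]*d1;y=Ps[:3,3]+s[1]*d2;return (x+y)/2,np.linalg.norm(x-y)
# wing top corners (scene crop/4): ends mid
for p in [(232/4+100,106/4+290),(310/4+100,62/4+290),(271/4+100,82/4+290)]: print('wing',ray(K,P,*p,68).round(1))
for p in [(546-400,72),(541-400,152)]: print('wing side',ray(Ks,Ps,p[0]/4+280,p[1]/4+300,68).round(1))
print('big',[ray(K,P,x/4+100,y/4+290,90).round(0) for x,y in [(30,192),(175,190)]])
print('rod scene',ray(K,P,270+56*.375,170+88*.3733,97).round(1),'side',ray(Ks,Ps,290+34*.3,165+152*.3,97).round(1))
for n,i,k,p in [('sc',a,K,P),('si',b,Ks,Ps)]:
    h=cv2.cvtColor(i,cv2.COLOR_RGB2HSV)
    m=((h[...,2]>215)&(h[...,1]<45)).astype(np.uint8)
    c=max(cv2.findContours(m,0,1)[0],key=cv2.contourArea);c=c[:,0]
    w=np.array([ray(k,p,u,v,82) for u,v in c])[:,:2].astype(np.float32)
    print('skin',n,cv2.fitEllipse(w))
    m=(((h[...,0]<12)|(h[...,0]>168))&(h[...,2]>170)&(h[...,1]>25)&(h[...,1]<110)).astype(np.uint8)
    cs=sorted(cv2.findContours(m,0,1)[0],key=cv2.contourArea)[-2:]
    for c in cs:
        w=np.array([ray(k,p,u,v,16) for u,v in c[:,0]])[:,:2].astype(np.float32)
        print('sauc',n,cv2.contourArea(c),cv2.fitEllipse(w) if len(w)>5 else 0)
for j in [0]:
    print('tool axes',R.from_euler('xyz',o['tcp_rot']).as_matrix().round(2).tolist())
E
```

```text
wing [ 515.6 -393.9   68. ]
wing [ 529.6 -351.4   68. ]
wing [ 521.8 -372.    68. ]
wing side [ 528.9 -349.7   68. ]
wing side [ 514.9 -396.7   68. ]
big [array([ 481., -492.,   90.]), array([ 536., -447.,   90.])]
rod scene [565.4 -10.6  97. ] side [563.  -12.3  97. ]
skin sc ((705.4708251953125, 3.4815659523010254), (244.9043426513672, 247.83395385742188), 122.23526000976562)
sauc sc 0.5 ((351.6487731933594, 14.469962120056152), (0.04558489844202995, 1.2039672136306763), 0.0)
sauc sc 1906.0 ((466.596923828125, -188.7809600830078), (133.82521057128906, 136.1682586669922), 40.94228744506836)
skin si ((708.9539184570312, 7.165131568908691), (235.00003051757812, 244.2110137939453), 67.54866790771484)
sauc si 0.0 0
sauc si 1798.0 ((468.06011962890625, -186.5807342529297), (138.67306518554688, 139.23513793945312), 148.30751037597656)
tool axes [[-0.0, -0.9, 0.43], [-0.0, 0.43, 0.9], [-1.0, 0.0, -0.0]]
```

carry_out:
  rows:
    - [339,-484,14,-81]
    - [339,-484,14,-81]
    - [339,-484,14,-81]
    - [339,-484,14,-81]
    - [339,-484,14,-81]
    - [339,-484,14,-81]
    - [339,-484,14,-81]
    - [339,-484,14,-81]
    - [339,-484,14,-81]
    - [339,-484,14,-81]
    - [339,-484,14,-81]
    - [339,-484,14,-81]
    - [339,-484,14,-81]
    - [339,-484,14,-81]
    - [339,-484,14,-81]
    - [339,-484,14,-81]
    - [339,-484,14,-81]
    - [339,-484,14,-81]
    - [339,-484,14,-81]

```text
time: 1.73
tool_pos: [564.4, -9.0, 240.4]
tcp_rot: [2.905, 1.569, 2.619]
contact_force: [-0.3, 0.4, 0.7]
grip_width: 91.8
```

```bash
python3 - <<'E'
from h import *
import json
o=get_obs();a=capture('wrist');np.save('w1',a)
json.dump({k:np.array(v).tolist() for k,v in o.items()},open('w1.json','w'))
print(o['time'],o['tool_pos'],o['tcp_rot'],o['joint_positions'],o['dq'])
K,P=campose('wrist',o)
u,v=proj(K,P,[564.5,-11.5,97]);print(u,v)
u,v=int(u),int(v)
x0=max(0,u-50);y0=max(0,v-45)
t=cv2.resize(a[y0:y0+90,x0:x0+100],(500,450),interpolation=cv2.INTER_CUBIC)
s=np.zeros((450,300,3),np.uint8);s[:225]=cv2.resize(a,(300,225));print(x0,y0)
save('a3',np.hstack([t,s]))
E
```

```text
1.7333 [564.41768183  -8.95718972 240.39166201] [2.90534691 1.569253   2.61858686] [-1.51947080e-01  4.05921339e-01  1.38841367e+00  5.73706216e-04
  1.34869597e+00  1.34686200e-01] [ 0.00155829 -0.00188927 -0.00482836 -0.00095594 -0.00020312 -0.00168247]
280.8287367451511 197.48804097074535
230 152
```

View pics/a3.png

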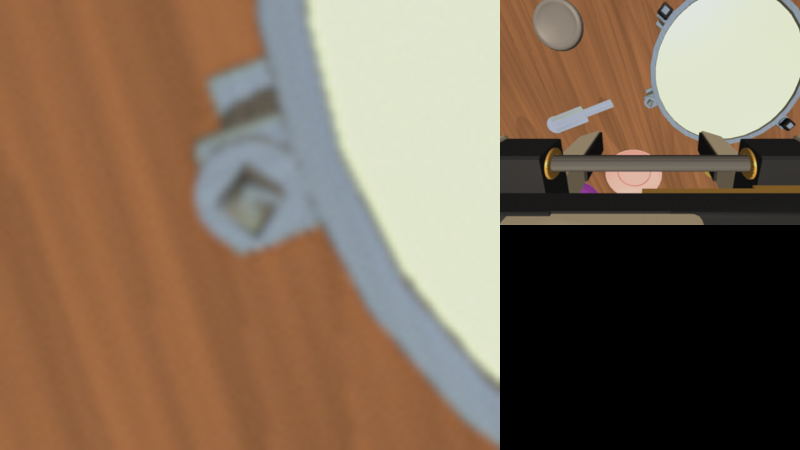

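The wrist crop shows the bare rod's head at about pixel (279,192), rotated roughly 45° to the tool on its round washer. I'll go closer to measure its yaw and centre.

carry_out:
  rows:
    - [0,-18,-105,0]
    - [0,-18,-105,0]
    - [0,-18,-105,0]
    - [0,-18,-105,0]
    - [0,-18,-105,0]

```text
time: 2.2
tool_pos: [564.1, -26.2, 135.5]
tcp_rot: [3.021, 1.568, 2.735]
contact_force: [1.2, 0.6, 0.1]
grip_width: 91.9
```

```bash
python3 - <<'E'
from h import *
import json
o=get_obs();a=capture('wrist');np.save('w2',a)
json.dump({k:np.array(v).tolist() for k,v in o.items()},open('w2.json','w'))
print(o['time'],o['tool_pos'],o['tcp_rot'],o['dq'].max())
K,P=campose('wrist',o)
u,v=proj(K,P,[564.5,-11.5,97]);print(u,v)
u,v=int(u),int(v)
x0=u-30;y0=v-30
t=cv2.resize(a[y0:y0+60,x0:x0+60],(600,600),interpolation=cv2.INTER_CUBIC);print(x0,y0)
save('a4',t)
E
```

```text
2.2 [564.06002706 -26.17366586 135.46398115] [3.02065248 1.5679251  2.73472843] 0.00951725422118569
273.3978163315712 215.30531438032466
243 185
```

View pics/a4.png

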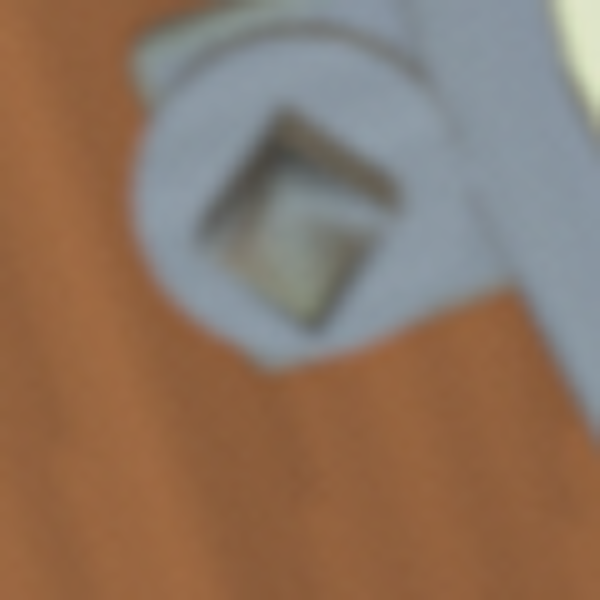

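The close view, crop origin (243,185) at 10x, shows the head corners at about top (285,105), right (402,195), bottom (318,330) and left (200,238). The washer edge is at left 132, top 22 and bottom 370.

```bash
python3 - <<'E'
from h import *
import json
o=json.load(open('w2.json'));K,P=campose('wrist',o)
f=lambda x,y,z: ray(K,P,243+x/10-.5,185+y/10-.5,z)[:2]
T=f(285,105,90);B=f(318,330,99);L=f(200,238,99);Rr=f(402,198,99)
print('T90',T,'B99',B,'L99',L,'R99',Rr,'lens',np.linalg.norm(L-B),np.linalg.norm(Rr-B),'diagTB',np.linalg.norm(T-B),np.linalg.norm(L-Rr))
ang=lambda v:np.degrees(np.arctan2(v[1],v[0]))
print('edges',ang(B-L),ang(Rr-B),'diags',ang(Rr-L),ang(T-B))
print('centers',(T+B)/2,(L+Rr)/2)
w=np.array([f(*p,90) for p in [(132,190),(150,110),(205,55),(300,22),(380,45),(430,80),(150,265),(200,325)]],np.float32)
A=np.c_[2*w,np.ones(len(w))];s=np.linalg.lstsq(A,(w**2).sum(1),rcond=None)[0];print('washer',s[:2],np.sqrt(s[2]+s[0]**2+s[1]**2))
c=(L+Rr)/2
for z in(90,99,103):print(z,(proj(K,P,[*c,z])-[242.5,184.5])*10)
# top-face blob
E
```

```text
T90 [ 5.66108379e+02 -4.56048462e-01] B99 [564.85214664 -12.39157527] L99 [559.71050228  -4.78133458] R99 [572.10963039  -5.82083439] lens 9.184349190349966 9.790082036727721 diagTB 12.001454882692453 12.44262583831368
edges -55.956182827158 42.15688973092512 diags -4.792272374599214 83.99165479915557
centers [565.48026267  -6.42381187] [565.91006634  -5.30108448]
washer [565.51373569  -6.25122575] 10.848040788777057
90 [304.47092209 177.56474067]
99 [300.81342222 218.03694609]
103 [299.08593196 237.15255599]
```

carry_out:
  rows:
    - [0,0,35,0]
    - [-42,-347,65,0]
    - [-42,-347,65,0]
    - [-42,-347,65,0]
    - [-42,-347,65,0]
    - [-42,-347,65,0]
    - [-42,-347,65,0]
    - [-42,-347,65,0]
    - [-42,-347,65,0]
    - [-42,-347,65,0]
    - [-42,-347,65,0]
    - [-42,-347,65,0]
    - [-42,-347,65,0]

```text
time: 3.33
tool_pos: [524.0, -372.4, 203.7]
tcp_rot: [0.105, 1.568, -0.18]
contact_force: [0.0, 0.7, -0.5]
grip_width: 91.9
```

```bash
cat >> h.py <<'E'
def yaw(o):
    z=R.from_euler('xyz',o['tcp_rot']).as_matrix()[:,2]; return np.degrees(np.arctan2(z[1],z[0]))
E
python3 - <<'E'
from h import *
import json
o=get_obs();a=capture('wrist');np.save('w3',a)
json.dump({k:np.array(v).tolist() for k,v in o.items()},open('w3.json','w'))
print(o['time'],o['tool_pos'],yaw(o))
K,P=campose('wrist',o)
u,v=proj(K,P,[522,-373,68]);print(u,v)
u,v=int(u),int(v)
x0=u-75;y0=v-60
t=cv2.resize(a[y0:y0+120,x0:x0+150],(750,600),interpolation=cv2.INTER_CUBIC);print(x0,y0)
save('a5',t)
E
```

```text
3.3333 [ 523.97854167 -372.40989404  203.68672879] -16.326831411747595
277.374054642988 198.29175035612968
202 138
```

View pics/a5.png

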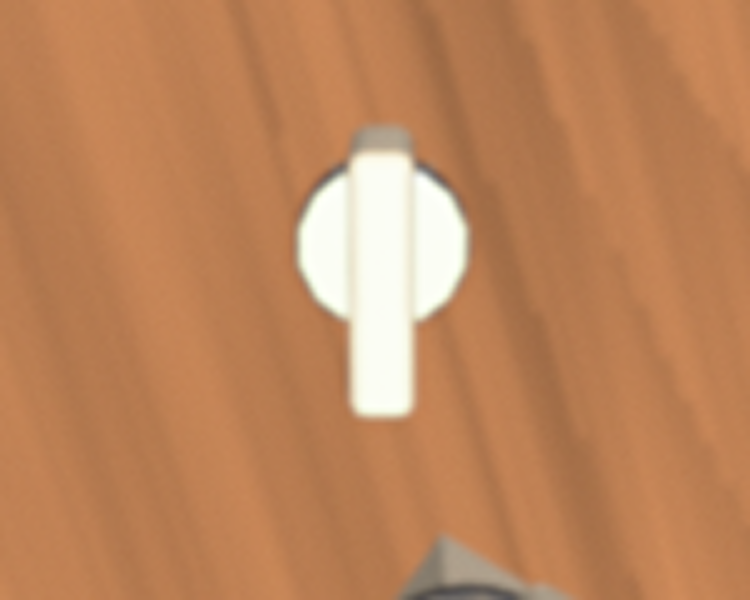

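The small key's wing top spans crop x 350–413, y 150–418 (5x, origin (202,138)). It is already aligned with the tool.

```bash
python3 - <<'E'
from h import *
import json
o=json.load(open('w3.json'));K,P=campose('wrist',o)
f=lambda x,y,z: ray(K,P,202+x/5-.5,138+y/5-.5,z)[:2]
a=f(381.5,150,68);b=f(381.5,418,68);l=f(350,284,68);r=f(413,284,68)
print(a,b,np.linalg.norm(a-b),np.linalg.norm(l-r),(a+b)/2,np.degrees(np.arctan2(*(a-b)[::-1])))
l=f(297,242,34);r=f(469,242,34);print('clutch',(l+r)/2,np.linalg.norm(l-r))
E
```

```text
[ 530.36143101 -346.2355357 ] [ 516.16404952 -393.97270434] 49.80364354977729 11.343871483649517 [ 523.26274027 -370.10412002] 73.43713898012086
clutch [ 523.53780716 -369.64236037] 34.30624367334016
```

carry_out:
  hand: 50
  rows:
    - [-0.7,2.4,-30,0]
    - [-0.7,2.4,-60,0]
    - [-0.7,2.4,-90,0]
    - [-0.7,2.4,-120,0]
    - [-0.7,2.4,-145,0]
    - [-0.7,2.4,-158,0]
    - [-0.7,2.4,-166,0]
    - [-0.7,2.4,-166,0]
    - [-0.7,2.4,-166,0]

```text
time: 4.13
tool_pos: [524.1, -369.0, 38.3]
tcp_rot: [0.006, 1.568, -0.277]
contact_force: [0.9, -0.9, -0.9]
grip_width: 50.5
```

carry_out:
  hand: 5
  rows:
    - [0,0,0,0]
    - [0,0,0,0]
    - [0,0,0,0]
    - [0,0,0,0]
    - [0,0,0,0]
    - [0,0,0,0]
    - [0,0,0,0]
    - [0,0,0,0]

```text
time: 4.8
tool_pos: [524.1, -369.1, 38.4]
tcp_rot: [0.005, 1.568, -0.278]
contact_force: [-1.2, -0.2, 1.9]
grip_width: 11.7
```

carry_out:
  rows:
    - [0,0,30,0]
    - [0,0,65,0]
    - [0,0,100,0]
    - [2,30,117,-5]
    - [4,65,117,-11]
    - [5,100,117,-17]
    - [6,140,117,-23]
    - [7,180,117,-29]
    - [8,220,117,-34.5]
    - [9,260,117,-34.5]
    - [10,300,117,-34.5]
    - [11,325,117,-34.5]
    - [11,338,117,-34.5]
    - [11,338,117,-34.5]
    - [11,338,117,-34.5]
    - [11,338,117,-34.5]

```text
time: 6.13
tool_pos: [535.1, -32.3, 155.2]
tcp_rot: [-0.152, 1.567, -1.038]
contact_force: [0.3, -0.2, -3.1]
grip_width: 12.0
```

```bash
python3 - <<'E'
from h import *
import json
o=get_obs();a=capture('wrist');np.save('w4',a)
json.dump({k:np.array(v).tolist() for k,v in o.items()},open('w4.json','w'))
print(o['time'],o['tool_pos'],yaw(o),o['grip_width'],o['contact_force'],o['moment'])
K,P=campose('wrist',o)
u,v=proj(K,P,[565.7,-6.1,97]);print(u,v)
for z in(0,35,37):print(proj(K,P,np.array(o['tool_pos'])-[0,0,z]))
x0=200;y0=130
t=cv2.resize(a[y0:y0+150,x0:x0+160],(800,750),interpolation=cv2.INTER_CUBIC)[:600]
save('a6',t)
E
```

```text
6.1333 [535.13234312 -32.28476011 155.16582713] -50.76033090445703 12.035446590087092 [ 0.31763837 -0.15314566 -3.05461109] [-0.04869267  0.15089188 -0.0303048 ]
278.1648765535947 168.31715761489446
[279.92263714 265.29729456]
[279.82406461 239.6633178 ]
[279.81938745 238.44701151]
```

View pics/a6.png

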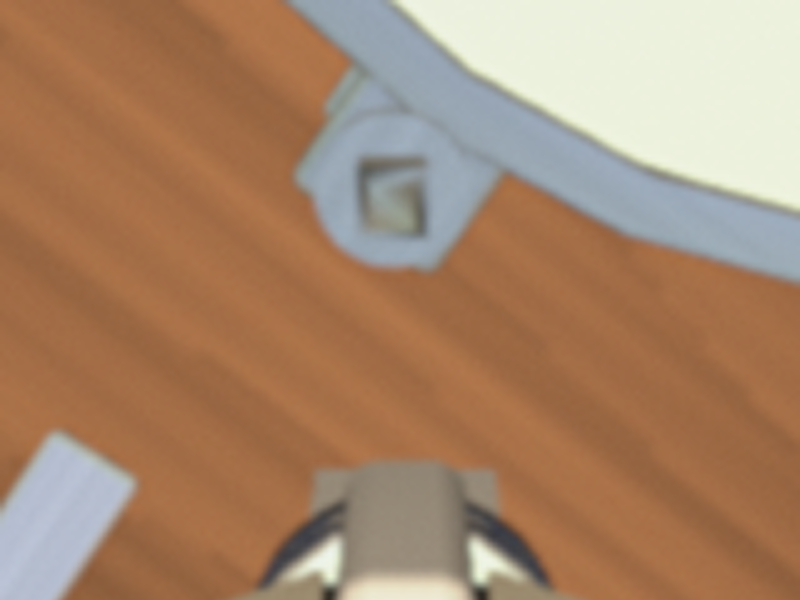

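The head appears square-on at crop x 358–427, y 157–237 (5x, origin (200,130)). The front edge of the sleeve mouth is at y≈470, x 313–497.

```bash
python3 - <<'E'
from h import *
import json
o=json.load(open('w4.json'));K,P=campose('wrist',o)
f=lambda x,y,z: ray(K,P,200+x/5-.5,130+y/5-.5,z)[:2]
Z=R.from_euler('xyz',o['tcp_rot']).as_matrix();tz=Z[:2,2];ty=Z[:2,1];t=np.array(o['tool_pos'])[:2]
zm=o['tool_pos'][2]-38.3
l=f(313,470,zm);r=f(497,470,zm);m=(l+r)/2-11*ty
print('mouth w',np.linalg.norm(l-r),'center',m,'in tool',(m-t)@tz,(m-t)@ty)
A=f(358,158,90);B=f(427,157,90);C=f(426,237,99);D=f(361,236,99)
print('top edge',np.linalg.norm(A-B),np.degrees(np.arctan2(*(B-A)[::-1])),np.linalg.norm(C-D),np.degrees(np.arctan2(*(C-D)[::-1])))
hc=((A+B)/2+(C+D)/2)/2;print('head',hc, 'depth',((A+B)/2-(C+D)/2)@ty)
w=np.array([f(*p,90) for p in [(312,200),(325,150),(350,125),(395,110),(440,125),(345,253),(390,269)]])
M=np.c_[2*w,np.ones(len(w))];s=np.linalg.lstsq(M,(w**2).sum(1),rcond=None)[0];print('washer',s[:2],np.sqrt(s[2]+s[0]**2+s[1]**2))
print('shift needed',hc-m, 'washer',s[:2]-m,'tz,ty',tz,ty)
# wing top front edge
l=f(348,580,zm+68);r=f(466,580,zm+68);print('wing',np.linalg.norm(l-r),((l+r)/2-t)@tz,((l+r)/2-t)@ty)
E
```

```text
mouth w 22.71660366455675 center [534.15913638 -33.65691071] in tool 0.44712006184046105 -1.621729528790469
top edge 9.17038043360201 -50.05825974494328 8.4030174808943 -51.79672445024625
head [565.08219737  -6.53465956] depth 8.848214372328908
washer [565.03307211  -6.61412742] 10.70373833909835
shift needed [30.92306099 27.12225115] washer [30.87393573 27.04278328] tz,ty [ 0.63256203 -0.77450223] [0.77450773 0.63256423]
wing 9.707172690362336 0.40612945488305174 23.69640533960434
```

carry_out:
  rows:
    - [10,9,0,0]
    - [20,18,0,0]
    - [28,25,0,0]
    - [30.9,27.1,0,0]
    - [30.9,27.1,-5,0]
    - [30.9,27.1,-11,0]
    - [30.9,27.1,-11,0]
    - [30.9,27.1,-11,0]

```text
time: 6.85
tool_pos: [565.2, -5.8, 143.4]
tcp_rot: [-0.762, 1.568, -1.649]
contact_force: [1.1, 0.6, -3.0]
grip_width: 11.6
```

```bash
python3 - <<'E'
from h import *
o=get_obs();print(o['time'],o['tool_pos'],yaw(o),o['contact_force'],o['moment'])
a=capture('scene');b=capture('side');np.save('s5',a);np.save('d5',b)
K,P=campose('scene');u,v=proj(K,P,[565,-6.5,105]);K,P=campose('side');s,t=proj(K,P,[565,-6.5,105])
c=lambda i,u,v:cv2.resize(i[int(v)-30:int(v)+30,int(u)-20:int(u)+20],(400,600),interpolation=cv2.INTER_CUBIC)
save('a7',np.hstack([c(a,u,v),c(b,s,t)]))
E
```

```text
6.85 [565.16587337  -5.82657584 143.40325139] -50.830903239513056 [ 1.1287423   0.61705704 -3.00837232] [-0.11383403  0.10739373 -0.00089061]
```

View pics/a7.png

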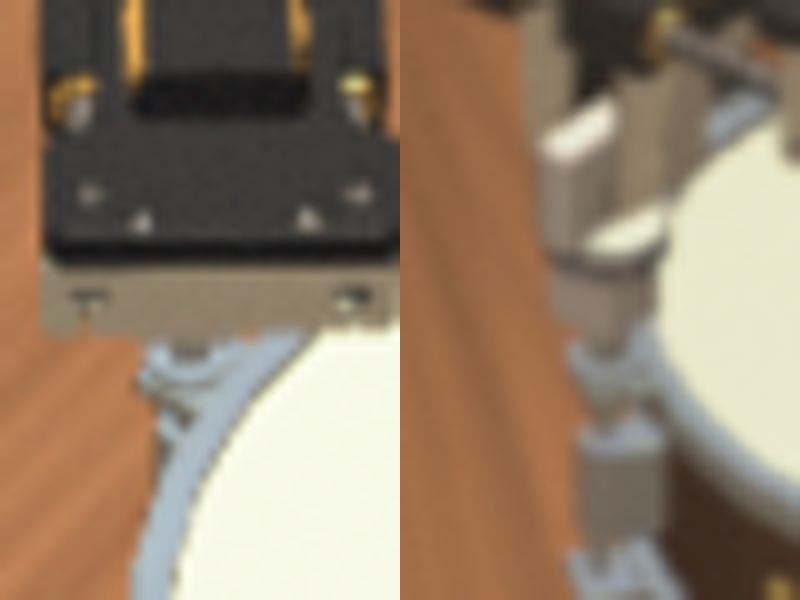

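The side view shows the sleeve square above the rod head and washer, with no contact yet. Descending gently.

carry_out:
  rows:
    - [0.6,0.4,0,0]
    - [0.6,0.4,-2,0]
    - [0.6,0.4,-4,0]
    - [0.6,0.4,-6,0]
    - [0.6,0.4,-8,0]
    - [0.6,0.4,-8,0]

```text
time: 7.45
tool_pos: [566.1, -5.3, 135.6]
tcp_rot: [-0.499, 1.568, -1.386]
contact_force: [-0.3, 0.9, -3.0]
grip_width: 11.7
```

carry_out:
  rows:
    - [0,0,-1.5,0]
    - [0,0,-3,0]
    - [0,0,-4.5,0]
    - [0,0,-6,0]
    - [0,0,-6,0]

```text
time: 7.87
tool_pos: [565.9, -5.3, 129.2]
tcp_rot: [-0.712, 1.568, -1.599]
contact_force: [-0.5, 0.5, -2.3]
grip_width: 12.0
```

Mouth is now at about 91 mm. I'll lower in small steps until light contact.

carry_out:
  rows:
    - [0,0,-0.5,0]
    - [0,0,-1,0]
    - [0,0,-1.3,0]
    - [0,0,-1.3,0]

```text
time: 8.2
tool_pos: [565.9, -5.3, 128.3]
tcp_rot: [-0.562, 1.568, -1.449]
contact_force: [-0.4, 0.6, 1.5]
grip_width: 11.9
```

Contact is light, about 4 N, and the mouth is home at 90 mm. Now turning clockwise in small steps, compensating for the key's 1.6 mm offset in the grip and watching the moment.

carry_out:
  rows:
    - [0,0,0,-2]
    - [0.1,-0.1,0,-4]
    - [0.1,-0.1,0,-6]
    - [0.1,-0.1,0,-6]

```text
time: 8.53
tool_pos: [566.2, -5.3, 128.4]
tcp_rot: [-0.438, 1.568, -1.431]
contact_force: [0.8, 1.0, -1.4]
grip_width: 11.9
```

```bash
cat > m.py <<'E'
from h import *
o=get_obs();print(round(float(o['time']),2),o['tool_pos'].round(2),'yaw',round(yaw(o),2),o['contact_force'].round(2),'M',o['moment'].round(3),'tau6',round(o['tau'][5],3),round(float(o['grip_width']),2))
E
python3 m.py
```

```text
8.53 [566.17  -5.28 128.36] yaw -56.89 [ 0.75  1.02 -1.42] M [ 0.007  0.066 -0.026] tau6 0.491 11.87
```

carry_out:
  rows:
    - [0,0,0,-1.5]
    - [0,-0.1,0,-3]
    - [0,-0.2,0,-4.5]
    - [0,-0.2,0,-6]
    - [0,-0.2,0,-6]

```text
time: 8.95
tool_pos: [566.4, -5.4, 128.4]
tcp_rot: [-0.234, 1.568, -1.331]
contact_force: [-0.5, 1.0, -2.2]
grip_width: 11.8
```

```bash
python3 m.py
```

```text
8.95 [566.37  -5.39 128.41] yaw -62.88 [-0.54  1.01 -2.19] M [0.048 0.038 0.02 ] tau6 0.393 11.82
```

carry_out:
  rows:
    - [-0.1,0,-0.2,-1.5]
    - [-0.1,-0.1,-0.3,-3]
    - [-0.1,-0.2,-0.3,-4.5]
    - [-0.1,-0.2,-0.3,-4.5]

```text
time: 9.28
tool_pos: [566.5, -5.6, 128.3]
tcp_rot: [-0.024, 1.568, -1.199]
contact_force: [-0.2, 0.1, -0.5]
grip_width: 11.9
```

```bash
python3 m.py; python3 m.py
```

```text
9.28 [566.46  -5.55 128.33] yaw -67.34 [-0.19  0.14 -0.52] M [0.044 0.189 0.014] tau6 0.386 11.91
9.28 [566.46  -5.55 128.33] yaw -67.34 [-0.19  0.14 -0.52] M [0.044 0.189 0.014] tau6 0.386 11.91
```

carry_out:
  rows:
    - [0,0,0,-1.5]
    - [0,-0.1,0,-3]
    - [-0.1,-0.2,0,-4.5]
    - [-0.1,-0.2,0,-4.5]

```text
time: 9.62
tool_pos: [566.5, -5.8, 128.4]
tcp_rot: [0.095, 1.568, -1.158]
contact_force: [0.5, -0.4, -1.3]
grip_width: 11.8
```

```bash
python3 m.py
```

```text
9.62 [566.5   -5.76 128.38] yaw -71.8 [ 0.51 -0.39 -1.33] M [0.043 0.084 0.037] tau6 0.391 11.77
```

carry_out:
  rows:
    - [0,0,0,-1.5]
    - [0,-0.1,0,-3]
    - [0,-0.1,0,-4]
    - [0,-0.1,0,-4]

```text
time: 9.95
tool_pos: [566.6, -5.9, 128.4]
tcp_rot: [0.128, 1.568, -1.194]
contact_force: [-0.8, 0.9, -0.9]
grip_width: 12.1
```

```bash
python3 m.py
```

```text
9.95 [566.56  -5.89 128.37] yaw -75.75 [-0.81  0.92 -0.94] M [-0.001  0.076  0.007] tau6 0.275 12.08
```

carry_out:
  rows:
    - [-0.1,0,0,-1.5]
    - [-0.1,-0.1,0,-3]
    - [-0.2,-0.1,0,-4.5]
    - [-0.2,-0.1,0,-4.5]

```text
time: 10.28
tool_pos: [566.5, -6.1, 128.4]
tcp_rot: [0.229, 1.567, -1.171]
contact_force: [0.8, -0.0, -2.5]
grip_width: 11.7
```

```bash
python3 m.py
```

```text
10.28 [566.54  -6.1  128.38] yaw -80.22 [ 0.8  -0.05 -2.5 ] M [-0.016 -0.035  0.032] tau6 0.435 11.69
```

carry_out:
  rows:
    - [0,0,-0.2,-1.5]
    - [0,-0.1,-0.2,-3]
    - [-0.1,-0.1,-0.2,-4.5]
    - [-0.1,-0.1,-0.2,-4.5]

```text
time: 10.62
tool_pos: [566.6, -6.3, 128.3]
tcp_rot: [0.33, 1.567, -1.147]
contact_force: [-0.2, -1.1, -1.9]
grip_width: 11.5
```

```bash
python3 m.py
```

```text
10.62 [566.62  -6.29 128.34] yaw -84.66 [-0.24 -1.13 -1.89] M [-0.09   0.083  0.096] tau6 0.471 11.51
```

carry_out:
  rows:
    - [-0.1,0,-0.1,-1]
    - [-0.2,0,-0.1,-2]
    - [-0.2,0,-0.1,-2]

```text
time: 10.87
tool_pos: [566.6, -6.3, 128.4]
tcp_rot: [0.427, 1.567, -1.086]
contact_force: [1.1, -0.5, -0.9]
grip_width: 12.0
```

```bash
python3 m.py
```

```text
10.87 [566.56  -6.31 128.38] yaw -86.68 [ 1.11 -0.47 -0.88] M [-0.093  0.024  0.133] tau6 0.364 12.02
```

carry_out:
  rows:
    - [0,0,0,-1]
    - [-0.1,-0.1,0,-2]
    - [-0.1,-0.1,0,-2]

```text
time: 11.12
tool_pos: [566.6, -6.4, 128.4]
tcp_rot: [0.47, 1.567, -1.079]
contact_force: [1.0, -0.1, -1.9]
grip_width: 11.9
```

```bash
python3 m.py
```

```text
11.12 [566.57  -6.4  128.38] yaw -88.75 [ 1.03 -0.06 -1.88] M [ 0.003 -0.028  0.153] tau6 0.398 11.88
```

carry_out:
  rows:
    - [0,0,0,-1]
    - [0,0,0,-2]
    - [0,0,0,-2]

```text
time: 11.37
tool_pos: [566.5, -6.5, 128.4]
tcp_rot: [0.448, 1.567, -1.137]
contact_force: [0.6, -0.5, -1.5]
grip_width: 11.8
```

```bash
python3 m.py
```

```text
11.37 [566.54  -6.5  128.36] yaw -90.83 [ 0.6  -0.54 -1.51] M [-0.101 -0.001  0.198] tau6 0.406 11.75
```

carry_out:
  rows:
    - [0,0,0,-1]
    - [0,0,0,-2]
    - [0,0,0,-2]

```text
time: 11.62
tool_pos: [566.6, -6.6, 128.4]
tcp_rot: [0.459, 1.566, -1.162]
contact_force: [-0.1, -0.9, -1.6]
grip_width: 11.8
```

```bash
python3 m.py
python3 - <<'E'
from h import *
o=get_obs();a=capture('wrist');np.save('w8',a)
save('a8',a,(200,180,360,300),5)
E
```

```text
11.62 [566.58  -6.58 128.39] yaw -92.91 [-0.1  -0.9  -1.65] M [-0.109  0.083  0.18 ] tau6 0.408 11.83
```

View pics/a8.png

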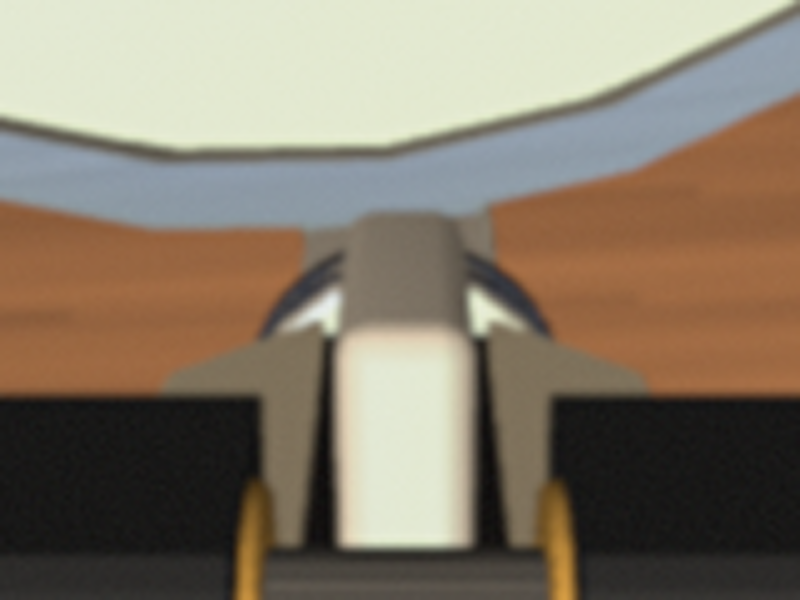

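The sleeve's mouth edge runs from (305,228) to (492,207), tilted about 6° against the wing and tool. It was level before, so the clutch appears to have slipped about 6°. I'll average the held torque to confirm.

```bash
python3 - <<'E'
from h import *
M=[];F=[]
for i in range(10):
    capture('wrist');o=get_obs();M.append(o['moment'][2]);F.append(o['contact_force'][2])
print(np.round(M,3),np.mean(M),np.mean(F),yaw(o),o['time'])
E
```

```text
[0.164 0.201 0.198 0.136 0.174 0.132 0.143 0.151 0.124 0.136] 0.1557249300941336 -1.431009851918591 -92.8289193023741 12.1667
```

carry_out:
  rows:
    - [0,0,0,-1]
    - [0,0,0,-2.5]
    - [0,0,0,-2.5]

```text
time: 12.42
tool_pos: [566.6, -6.7, 128.4]
tcp_rot: [0.441, 1.566, -1.225]
contact_force: [0.4, -1.3, -1.5]
grip_width: 12.1
```

```bash
python3 - <<'E'
from h import *
M=[]
for i in range(5):
    a=capture('wrist');o=get_obs();M.append(o['moment'][2])
print(np.round(M,3),np.mean(M),yaw(o),o['time'],o['tool_pos'],o['contact_force'])
np.save('w9',a)
save('a9',a,(240,205,320,265),8)
E
```

```text
[0.166 0.19  0.146 0.162 0.133] 0.159403320848373 -95.31498069213445 12.6667 [566.57562197  -6.63667249 128.3691301 ] [ 0.63552959 -1.44047985 -1.20018459]
```

View pics/a9.png

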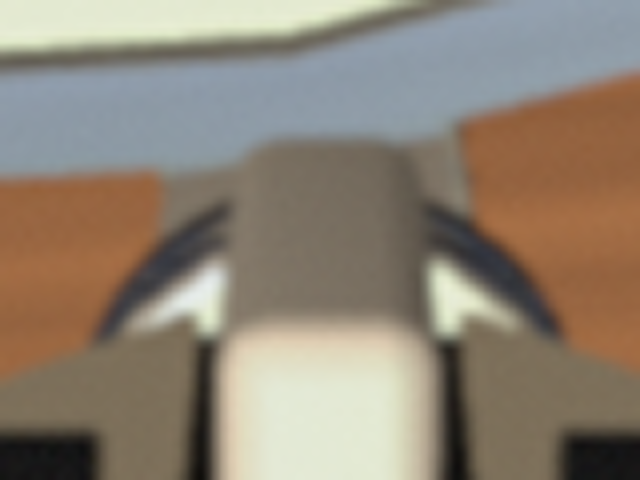

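The plateau is confirmed: 0.156 → 0.159 N m over another 2.5°, while the sleeve lags about 9–10° behind the wing. So the clutch has slipped and I stop here. I'll relax the torque within the socket play before lifting straight up.

carry_out:
  rows:
    - [0,0,0,1.5]
    - [0,0.1,0,3]
    - [0,0.2,0,5]
    - [0,0.2,0,7]
    - [0,0.2,0,7]

```text
time: 13.08
tool_pos: [566.6, -6.4, 128.4]
tcp_rot: [0.471, 1.567, -1.069]
contact_force: [2.4, -1.0, -2.8]
grip_width: 11.6
```

```bash
python3 - <<'E'
from h import *
M=[]
for i in range(5):
    a=capture('wrist');o=get_obs();M.append(o['moment'])
print(np.round(M,3)[:,2],np.mean(M,0),yaw(o),o['time'],o['tool_pos'],o['contact_force'])
E
```

```text
[0.013 0.017 0.101 0.022 0.11 ] [-0.23665908  0.04989935  0.05250877] -88.35379997319919 13.3333 [566.57360453  -6.38343244 128.39782659] [ 1.30871324 -0.36728836 -1.56339114]
```

carry_out:
  rows:
    - [0,0,0,1.5]
    - [0,0,0,3]
    - [0,0,1,3]
    - [0,0,3,3]
    - [0,0,5,3]
    - [0,0,5,3]

```text
time: 13.83
tool_pos: [566.5, -6.2, 133.7]
tcp_rot: [0.441, 1.567, -1.049]
contact_force: [0.3, -0.2, -3.5]
grip_width: 11.8
```

```bash
python3 m.py
```

```text
13.83 [566.49  -6.25 133.7 ] yaw -85.39 [ 0.34 -0.22 -3.5 ] M [-0.085  0.019  0.017] tau6 0.012 11.83
```

carry_out:
  rows:
    - [0,0,10,0]
    - [0,0,22,0]
    - [0,0,32,0]
    - [-14,-27,32,0]
    - [-30,-56,32,0]
    - [-46,-86,32,0]
    - [-62,-115,32,0]
    - [-78,-145,32,0]
    - [-92,-171,32,0]
    - [-97.5,-181,32,0]
    - [-97.5,-181,10,0]
    - [-97.5,-181,-20,0]
    - [-97.5,-181,-50,0]
    - [-97.5,-181,-72,0]
    - [-97.5,-181,-82,0]
    - [-97.5,-181,-84,0]
    - [-97.5,-181,-84,0]
    - [-97.5,-181,-84,0]

```text
time: 15.33
tool_pos: [470.1, -187.6, 51.1]
tcp_rot: [0.645, 1.564, -0.845]
contact_force: [0.4, -0.1, -2.8]
grip_width: 12.1
```

```bash
python3 m.py; python3 - <<'E'
from h import *
a=capture('scene');b=capture('side')
K,P=campose('scene');u,v=proj(K,P,[467,-188,20]);K,P=campose('side');s,t=proj(K,P,[467,-188,20])
c=lambda i,u,v:cv2.resize(i[int(v)-45:int(v)+45,int(u)-40:int(u)+40],(400,450),interpolation=cv2.INTER_CUBIC)
save('b0',np.hstack([c(a,u,v),c(b,s,t)]))
E
```

```text
15.33 [ 470.09 -187.63   51.09] yaw -85.38 [ 0.43 -0.05 -2.82] M [-0.063  0.095  0.   ] tau6 0.003 12.12
```

View pics/b0.png

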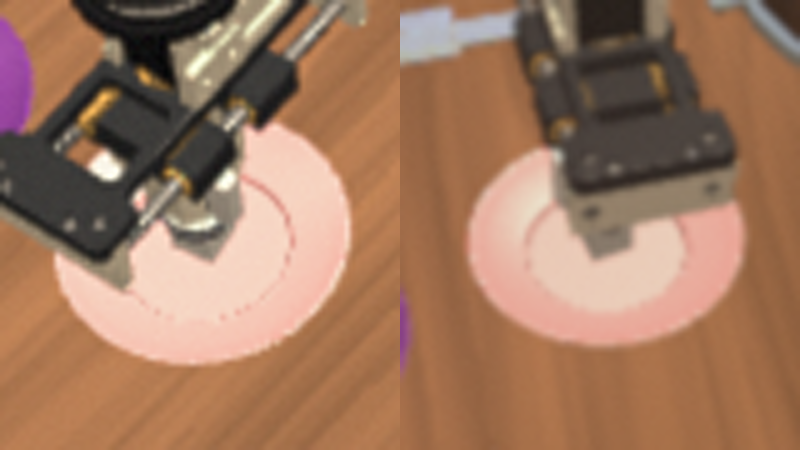

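The key hangs upright over the saucer's inner floor: sleeve at about (207,258) in the left crop and (605,250) in the right, near the centre. Lowering to contact.

carry_out:
  rows:
    - [-1,0,-1.5,0]
    - [-1,0,-3,0]
    - [-1,0,-4.5,0]
    - [-1,0,-6,0]
    - [-1,0,-6,0]

```text
time: 15.85
tool_pos: [468.8, -187.6, 44.9]
tcp_rot: [0.634, 1.564, -0.856]
contact_force: [-0.3, 0.3, -3.4]
grip_width: 11.9
```

```bash
python3 m.py
```

```text
15.85 [ 468.82 -187.6    44.95] yaw -85.38 [-0.28  0.28 -3.42] M [-0.035  0.212 -0.025] tau6 0.001 11.94
```

carry_out:
  rows:
    - [0,0,-0.6,0]
    - [0,0,-1.2,0]
    - [0,0,-1.8,0]
    - [0,0,-1.8,0]

```text
time: 16.18
tool_pos: [468.8, -187.6, 43.4]
tcp_rot: [0.64, 1.564, -0.851]
contact_force: [-0.0, 0.6, 0.1]
grip_width: 12.3
```

```bash
python3 m.py
```

```text
16.18 [ 468.84 -187.6    43.37] yaw -85.39 [-0.02  0.61  0.09] M [ 0.087  0.386 -0.018] tau6 0.003 12.32
```

carry_out:
  hand: 45
  rows:
    - [0,0,0,0]
    - [0,0,0,0]
    - [0,0,0,0]
    - [0,0,0,0]
    - [0,0,0,0]
    - [0,0,10,0]
    - [0,0,25,0]
    - [0,0,50,0]
    - [0,0,80,0]
    - [0,0,110,0]
    - [0,0,140,0]
    - [-40,0,160,0]
    - [-60,0,160,0]
    - [-60,0,160,0]

```text
time: 17.35
tool_pos: [406.1, -187.2, 205.4]
tcp_rot: [0.591, 1.563, -0.9]
contact_force: [1.0, 0.0, 0.0]
grip_width: 44.9
```

```bash
python3 m.py; python3 - <<'E'
from h import *
o=get_obs()
a=capture('scene');b=capture('side');w=capture('wrist')
K,P=campose('side');s,t=proj(K,P,[467,-188,30])
c=cv2.resize(b[int(t)-45:int(t)+45,int(s)-40:int(s)+40],(400,450),interpolation=cv2.INTER_CUBIC)
save('b1',np.vstack([np.hstack([c,cv2.resize(a,(400,450))]),np.zeros((1,800,3),np.uint8)]))
E
```

```text
17.35 [ 406.07 -187.24  205.43] yaw -85.42 [0.99 0.04 0.01] M [-0.009  0.151  0.02 ] tau6 -0.348 44.93
```

View pics/b1.png

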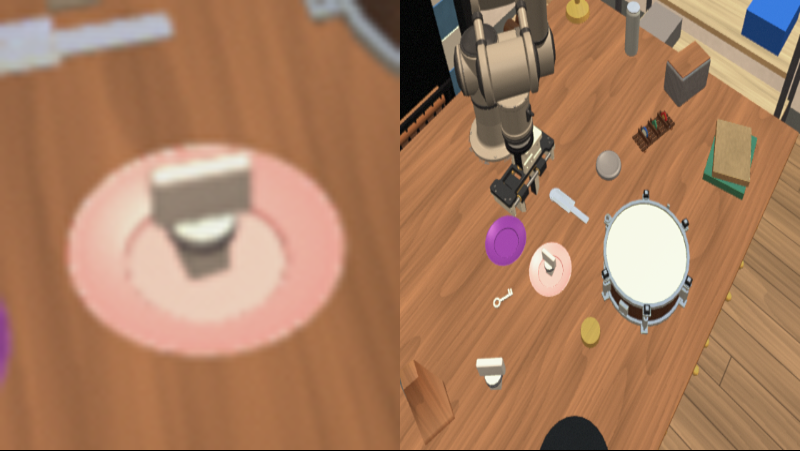

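The small key stands upright near the centre of the pink saucer (left crop, about (205,220)). Everything else is where it was, and the arm is clear. Handing in.

```bash
python3 -c "
from plant import *
print(close_job())"
```

```text
the job is handed in; nothing more can be done
None
```

I tightened the bare sixth rod with the smaller torque key until the clutch slipped. I then stood the key upright in the pink saucer and handed the job in at about 17.5 s of the 72 s allowed.

- **Fit:** The key's mouth went right down onto the washer, about 90 mm above the dresser, with roughly 4 N of push. The gripper and key stayed off the skin.
- **Turning and slip:** I turned the key clockwise about 44° in small steps.
    - **Torque:** it levelled off at about 0.16 N m, unchanged over the last 2.5° turned. That is a little under the nominal 0.18, within the sensor's noise.
    - **Sleeve lag:** it ended about 9–10° behind the wing, which shows the slip. About 6° of that had already shown before the last 2.5°, which I turned only to make sure the torque had levelled off.
- **Lifting off:** I turned back about 10° to let the torque drop to near zero, and the key came off freely. I did not look at the rod head again afterwards, so I have only the force readings to say it stayed where it was.
- **Final picture:** The key stands upright near the middle of the saucer with the arm clear. Nothing else looks moved.

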